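# Change over the cyanotype exposure unit

### The job

The UV exposure unit has finished a run: switch its lamp off at the red rocker before you pull out the bed drawer, move every blue exposed panel from the bed into the wash tray, and load every yellow-green fresh panel onto the bed, all lying flat with the picture side up and none on top of another. Then push the drawer fully shut and switch the lamp on again. The lamp must never be on while the drawer is open; leave the black fan rocker on, and leave the bottle and the brush where they are.

Things in the scene. Friction and masses are not known exactly. Their poses are not given: they have to be found in the camera images.
- unit: the UV exposure unit, fixed: white steel housing 210 mm deep (x), 320 wide (y), 98 high. Origin: centre of its underside, on the table. -x is its front (105 mm from the origin), where the drawer comes out; z up. The flat deck on top carries two rockers: pivots 62 mm in front of the origin, 106 mm above the table, the lamp's at y +70, the fan's at y -70. It covers the bed while the drawer is shut.
- drawer (a joint): how far the bed drawer is pulled out, in m along the unit's -x: 0 shut, 0.15 at its stop; 2 N of friction, stays where it is left. The bed is wholly clear of the housing from 0.145 on, a panel in its middle from 0.13 on. The drawer has a grey front plate 12 mm thick, 316 wide, from 12 to 74 mm above the table, its back face in line with the housing's front when shut.
- drawer_handle (a point): middle of the drawer's pull bar: a level round steel bar 10 mm thick and 130 mm long along the unit's y, 60 mm above the table, its centre line 35 mm in front of the front plate and held by a thin stalk 60 mm to either side of the middle; there is free room above, below and behind it.
- bed (a point): centre of the drawer's flat bed, on its upper surface, 26 mm above the table; its axes are those of the unit and it moves with the drawer. The bed is free over 140 mm (x) by 280 mm (y), with a lip only 4 mm high on the sides and the back and the front plate (48 mm above the bed) in front.
- lamp (a joint): the red lamp rocker on the deck, in rad: 0 on (back half down), 0.4 off (front half down). A paddle 72 mm long (unit x), 40 wide, pivot across its middle; each half rises outwards by 0.13 rad from it. An over-centre spring holds it at either end: press the raised half down (about 4 N) until it passes the centre (0.2) and it snaps over by itself; let go before that and it springs back.
- lamp_off_half (a point): a flat paddle half of the red lamp rocker, the front one (towards the drawer), marked with a ring: pressing it switches the lamp off. Here it is 118 mm above the table while raised (its outer edge 122 mm) and 108 mm when down; this point lies on its top surface, 26 mm from the pivot, in the middle of its width, and moves with the paddle
- lamp_on_half (a point): a flat paddle half of the red lamp rocker, the back one, marked with a bar: pressing it switches the lamp on. Here it is 118 mm above the table while raised (its outer edge 122 mm) and 108 mm when down; this point lies on its top surface, 26 mm from the pivot, in the middle of its width, and moves with the paddle
- fan (a joint): the black fan rocker beside the lamp's, of the same make, in rad: 0 on, 0.4 off. It is on and stays on.
- wash_tray: white plastic photo tray, fixed and empty, 180 mm (x) by 220 mm (y), 45 mm high; walls and floor 5 mm thick. Origin: centre of its underside, on the table.
- fresh1: fresh panel: a flat birch panel 110 mm long (its x), 45 mm wide (its y) and 20 mm thick, about 60 g, its picture side (+z) yellow-green with a dark leaf. Origin: centre of its underside. It starts on the cutting mat, picture side up. Two or three of these are present, the rest read None.
- fresh2: fresh panel, the same as fresh1
- fresh3: fresh panel, the same as fresh1
- exposed1: exposed panel: the same birch panel 110 x 45 x 20 mm, long along its x, but its picture side (+z) deep blue with a pale leaf. Origin: centre of its underside. It starts on the bed inside the shut unit, picture side up, long side along the unit's x. One or two of these are present, the rest read None.
- exposed2: exposed panel, the same as exposed1
- mat: green cutting mat 360 mm (x) by 240 mm (y), fixed, flush with the table (1 mm), the place of the fresh panels. Origin: its centre.
- bottle: amber glass bottle, 62 mm across and 150 mm high, standing beyond the wash tray; leave it. Origin: centre of its base
- brush: coating brush 170 mm long lying at the robot's side of the mat; leave it

How it is judged (in metres and radians):
On the way, in this order (a step that is already met when the one before it is completed fails the run):
1. the lamp is switched off while the drawer is still shut (value of joint lamp above 0.35 rad and value of joint drawer below 0.02 m), for 0.2 s.
2. the bed drawer is pulled out, the lamp off (value of joint lamp above 0.35 rad and value of joint drawer above 0.08 m), for 0.2 s.
3. the drawer is shut again with every fresh panel flat on the bed and every exposed panel flat in the wash tray, the lamp still off (value of joint lamp above 0.35 rad and value of joint drawer below 0.006 m and x of fresh1 in the frame of bed between -0.03 and 0.03 m and y of fresh1 in the frame of bed between -0.125 and 0.125 m and z of fresh1 in the frame of bed between -0.005 and 0.005 m and angle between each of fresh1, fresh2, fresh3, exposed1, exposed2's own z axis and vertical below 0.12 rad and linear speed of each of fresh1, fresh2, fresh3, exposed1, exposed2 below 0.02 m/s and x of fresh2 in the frame of bed between -0.03 and 0.03 m and y of fresh2 in the frame of bed between -0.125 and 0.125 m and z of fresh2 in the frame of bed between -0.005 and 0.005 m and x of fresh3 in the frame of bed between -0.03 and 0.03 m and y of fresh3 in the frame of bed between -0.125 and 0.125 m and z of fresh3 in the frame of bed between -0.005 and 0.005 m and x of exposed1 in the frame of wash_tray between -0.07 and 0.07 m and y of exposed1 in the frame of wash_tray between -0.09 and 0.09 m and z of exposed1 in the frame of wash_tray between 0 and 0.01 m and x of exposed2 in the frame of wash_tray between -0.07 and 0.07 m and y of exposed2 in the frame of wash_tray between -0.09 and 0.09 m and z of exposed2 in the frame of wash_tray between 0 and 0.01 m), for 0.2 s.
At the end, for the whole second after the job is handed in: Lamp and fan rockers on (within 0.05 rad); drawer shut (within 6 mm); every fresh panel flat on the bed and every exposed panel flat on the floor of the wash tray, picture side up (within 0.12 rad, underside within 5 mm of that surface); all at rest (value of joint each of lamp, fan below 0.05 rad and value of joint drawer below 0.006 m and x of fresh1 in the frame of bed between -0.03 and 0.03 m and y of fresh1 in the frame of bed between -0.125 and 0.125 m and z of fresh1 in the frame of bed between -0.005 and 0.005 m and angle between each of fresh1, fresh2, fresh3, exposed1, exposed2's own z axis and vertical below 0.12 rad and linear speed of each of fresh1, fresh2, fresh3, exposed1, exposed2 below 0.02 m/s and x of fresh2 in the frame of bed between -0.03 and 0.03 m and y of fresh2 in the frame of bed between -0.125 and 0.125 m and z of fresh2 in the frame of bed between -0.005 and 0.005 m and x of fresh3 in the frame of bed between -0.03 and 0.03 m and y of fresh3 in the frame of bed between -0.125 and 0.125 m and z of fresh3 in the frame of bed between -0.005 and 0.005 m and x of exposed1 in the frame of wash_tray between -0.07 and 0.07 m and y of exposed1 in the frame of wash_tray between -0.09 and 0.09 m and z of exposed1 in the frame of wash_tray between 0 and 0.01 m and x of exposed2 in the frame of wash_tray between -0.07 and 0.07 m and y of exposed2 in the frame of wash_tray between -0.09 and 0.09 m and z of exposed2 in the frame of wash_tray between 0 and 0.01 m); the robot touches nothing.
It fails at once if the lamp is on while the drawer is open (more than 20 mm) (value of joint lamp below 0.2 rad and value of joint drawer above 0.02 m).
It fails at once if the fan is switched off (value of joint fan above 0.2 rad).
It fails at once if the bottle or the brush is pushed away (more than 60 mm) (distance of any of bottle, brush from where it was at the start of the episode above 0.06 m).
Of fresh1, fresh2, fresh3 only 2 to 3 are there at a start; the rules pass over those that are not, and their reading is None.
Of exposed1, exposed2 only 1 to 2 are there at a start; the rules pass over those that are not, and their reading is None.
At some moment in a run one of fresh1, fresh2, fresh3, exposed1, exposed2 may be knocked a few centimetres aside while the robot is not near it.
Once in a run the grip may slacken for a moment while it holds something.
It also fails if it takes over 210 s, if anything falls off the work surface, if the arm or the gripper's body presses on something with over 40 N, if the wrist force passes 120 N, or if a joint passes its speed limit or range.

### The arm

A 6-joint arm with a two-finger parallel gripper is mounted at the origin on the work surface. World frame = base frame: x ahead of the robot, y to its left, z up, the work surface at z = 0. Lengths are in m, angles in degrees, forces in N, time in s.
With the tool pointing down it reaches from about 0.4 to 0.825 m from the base axis. Payload 7 kg.
Tool frame: the origin (TCP) lies between the finger pads; the fingertips stand 22 mm ahead of it and the grasp point (between the pads) lies 3 mm ahead of it; z points along the fingers, y is the line along which they close (so a half turn about z gives the same grasp; the last joint's range is limited). The gripper opens to 88 mm and grips with 3 to 60 N. Pads are 19 mm wide; open, the fingers measure 130 mm over their backs; the gripper's body (78 mm by 193 mm) begins 47 mm behind the grasp point.
Start: joints at [82.855, 20.546, 0.682, 0, -70.136, -16.507], TCP at [0.271, 0.618, 0.249] pointing down, gripper open.
Joint ranges: [-176.03, 176.03], [-82.01, 121.73], [-58.28, 71.71], [-173.87, 95.51], [-174.79, -0.11], [-173.66, 173.66]. Speed limits (degrees/s): [136.94, 136.94, 172.46, 180, 180, 180].

### API

Orientations are given as [roll, pitch, yaw] about the fixed x, y, z axes, in that order (R = Rz(yaw) Ry(pitch) Rx(roll)).
In Python, from plant import ctrl gives the robot as it stands.
- The arm moves only by the tool apply_moves, never from a script. Its argument "targets" is a list of rows, each an object with "travel": the shift along the tool's x, y, z in mm, a list of three; "roll": the turn about the tool's z in degrees; "jaw": the finger opening in mm, from 0 to 87.6. In form: [{"travel": [tx, ty, tz], "roll": roll, "jaw": jaw}, ...]. A call has 1 to 10 rows; each row shifts and turns the commanded pose from where the row before left it, along the tool's axes as they then stand; what a row does not reach is not made up. A row lasts 1/10 s, in which the tool goes at most 50 mm and 8.59 degrees, less where a joint would pass 70% of its speed; a pose out of reach is approached as far as the arm can. A call with a gripper value outside its range is refused whole. The fingers move at their own pace and stop on an object; the grip force is fixed at half the most. Time passes only in rows, so rows that do not move let the fingers close. It gives the time, the measured TCP pose, the force, the opening and the grip force at its end, in the units of the state.
- ctrl.get_obs(): the state, without advancing time (a new reading comes with each control period).
- ctrl.snapshot(name): name is "side" or "top"; returns the picture (480x640x3 uint8, red, green, blue); there is no depth.
- ctrl.calibration(name): a dict with "K" (3x3 intrinsics, pixels), "extrinsics" (4x4, takes a point from camera to world coordinates). Camera axes: x right, y down, z forward; pixel columns grow to the right and rows downward; lengths in m; the calibration is good to about 2 mm. A picture is of the moment at which its call begins. calibration takes no time and is no camera call.
- ctrl.close_job(): hands the job in; it is judged then, once.
The state is a dict: "clock": time; "joint_pos": joint angles; "qvel": joint speeds; "tau": joint torques, N m; "tool_pos": TCP position; "orientation": TCP orientation; "force": force on the tool from outside, world axes, zero at the start; "moment": the same for the moment, N m; "opening": finger opening in m; "gripper_force": force on a finger pad.
Only numpy, scipy, OpenCV 4.12 (cv2) and the standard library are available. Lean on these libraries where they do the work, as an engineer would, in place of code of your own. Each camera call takes 0.05 s, during which the arm holds its last target. There are 200 camera calls.

## Working session

There is one attempt and no reset: what is moved stays moved. The work goes in short steps, Python scripts to look and compute and a tool call to move; the robot and the scene stay as the last step left them, time stands still between calls to the robot, and variables do not carry over. Pictures are saved under pics/ and viewed, at most 14 in all, crops included, and the job is handed in when it is done.

Besides the shell and the picture viewer there is one more tool, called as name(argument=value, ...) on one line, values as JSON. apply_moves: Moves the arm, as the interface text tells. Its arguments: {"type":"object","properties":{"targets":{"type":"array","items":{"type":"object","properties":{"travel":{"type":"array","items":{"type":"number"}},"roll":{"type":"number"},"jaw":{"type":"number"}}}}},"required":["targets"]}

```bash
mkdir -p pics
cat > h.py <<'E'
import numpy as np,cv2
from plant import ctrl
def snap(n,f=None):
    im=ctrl.snapshot(n)
    if f: cv2.imwrite('pics/'+f,cv2.cvtColor(im,cv2.COLOR_RGB2BGR))
    return im
def ray(n,uv,z):
    c=ctrl.calibration(n);E=np.array(c['extrinsics']);K=np.array(c['K'])
    d=E[:3,:3]@np.linalg.solve(K,[uv[0],uv[1],1.]);o=E[:3,3]
    return o+d*(z-o[2])/d[2]
def proj(n,p):
    c=ctrl.calibration(n);E=np.linalg.inv(np.array(c['extrinsics']));K=np.array(c['K'])
    q=K@(E[:3,:3]@np.array(p)+E[:3,3]);return q[:2]/q[2]
E
python3 - <<'E'
from h import *
snap('top','t0.png');snap('side','s0.png')
o=ctrl.get_obs();print(o['clock'],o['tool_pos'],o['orientation'],o['opening'])
for n in('top','side'):
    c=ctrl.calibration(n);print(n,np.round(c['K'],1).tolist(),np.round(c['extrinsics'],3).tolist())
E
```

```text
0.1 [0.27064246 0.61793179 0.24771226] [ 1.79913198e+02 -9.71889571e-03 -2.36554658e+01] 0.0875550663721431
top [[548.3, 0.0, 316.1], [0.0, 548.3, 230.2], [0.0, 0.0, 1.0]] [[0.024, -0.984, 0.176, 0.268], [-0.999, -0.028, -0.016, 0.019], [0.021, -0.176, -0.984, 1.406], [0.0, 0.0, 0.0, 1.0]]
side [[500.4, 0.0, 317.2], [0.0, 500.4, 241.8], [0.0, 0.0, 1.0]] [[0.717, -0.501, 0.485, 0.011], [-0.697, -0.53, 0.483, -0.489], [0.015, -0.684, -0.729, 0.839], [0.0, 0.0, 0.0, 1.0]]
```

View pics/t0.png

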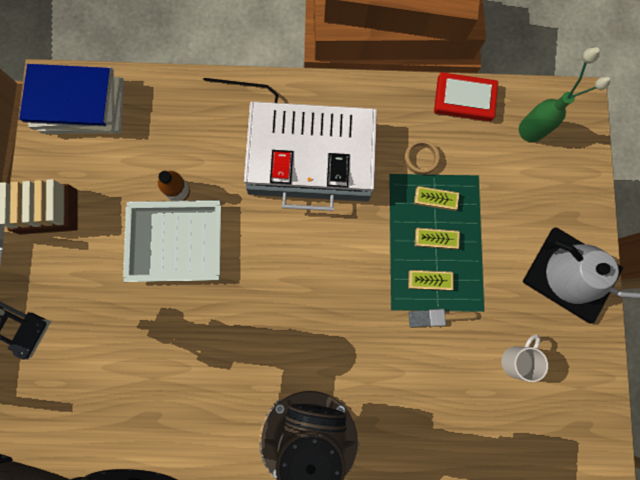

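View pics/s0.png

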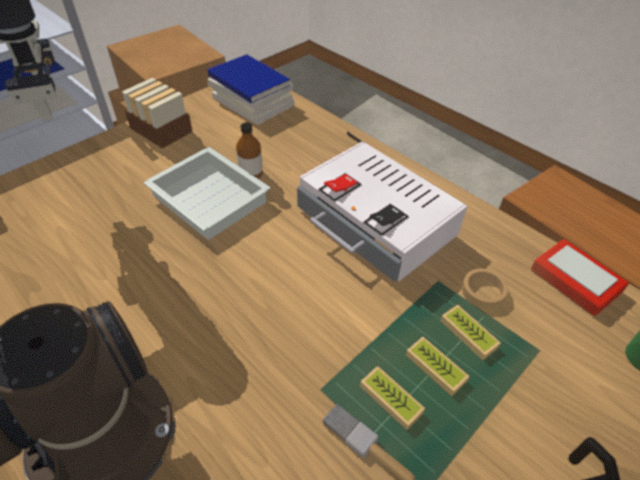

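The top view shows the unit, with the red rocker at (282,167), the black one at (339,169) and the handle at (307,203). The tray is at (172,241) and three fresh panels are on the mat at (437,197), (437,238) and (431,280). The brush is at (428,318) and the bottle at (173,183).

```bash
cat >> h.py <<'E'
def panels(im,n='top',z=0.021,kind='fresh'):
    hsv=cv2.cvtColor(im,cv2.COLOR_RGB2HSV)
    m=cv2.inRange(hsv,(24,90,120),(45,255,255)) if kind=='fresh' else cv2.inRange(hsv,(105,120,50),(130,255,255))
    m=cv2.morphologyEx(m,cv2.MORPH_CLOSE,np.ones((9,9)))
    out=[]
    for c in cv2.findContours(m,cv2.RETR_EXTERNAL,cv2.CHAIN_APPROX_NONE)[0]:
        if cv2.contourArea(c)<250: continue
        w=np.array([ray(n,p[0],z)[:2] for p in c],np.float32)
        (cx,cy),(a,b),t=cv2.minAreaRect(w*1000)
        if a<b: a,b,t=b,a,t+90
        if a>160 : continue
        out.append((round(cx),round(cy),round(a),round(b),round((t+90)%180-90,1),[int(v) for v in c.mean((0,1))]))
    return out
E
python3 - <<'E'
from h import *
im=snap('top');hsv=cv2.cvtColor(im,cv2.COLOR_RGB2HSV)
print(panels(im));print(panels(snap('side'),'side'))
def cen(m,box,z,name):
    x0,y0,x1,y1=box;k=np.zeros_like(m);k[y0:y1,x0:x1]=m[y0:y1,x0:x1]
    cs=max(cv2.findContours(k,cv2.RETR_EXTERNAL,cv2.CHAIN_APPROX_NONE)[0],key=cv2.contourArea)
    w=np.array([ray('top',p[0],z)[:2] for p in cs],np.float32)*1000
    print(name,cv2.minAreaRect(w),[ [int(a) for a in p] for p in cv2.boxPoints(cv2.minAreaRect(cs))])
cen(cv2.inRange(hsv,(0,120,80),(8,255,255)),(260,140,310,190),.112,'red')
cen(cv2.inRange(hsv,(0,0,0),(180,255,70)),(322,148,356,190),.112,'blk')
g=cv2.inRange(hsv,(0,0,170),(180,50,255))
cen(g,(240,90,385,190),.098,'deck')
g=cv2.inRange(hsv,(60,3,140),(110,60,255))
cen(g,(115,190,230,292),.045,'tray')
# expected pixels of handle etc. for check
print([ray('top',p,.06)[:2].round(3) for p in((284,206),(332,208))])
E
```

```text
[(400, -299, 107, 42, 89.0, [430, 278]), (508, -320, 105, 41, 87.1, [438, 237]), (614, -318, 101, 40, 82.3, [436, 197])]
[(397, -299, 101, 41, 89.0, [392, 393]), (499, -314, 105, 53, 87.4, [437, 363]), (612, -317, 101, 40, 82.9, [472, 328])]
red ((660.8530883789062, 87.59553527832031), (42.396270751953125, 67.35873413085938), 87.2115478515625) [[271, 177], [273, 150], [290, 152], [288, 178]]
blk ((651.8101196289062, -52.69869613647461), (51.694644927978516, 85.12042236328125), 88.28701782226562) [[326, 186], [328, 152], [349, 153], [347, 187]]
deck ((719.6696166992188, 15.7349853515625), (320.0103759765625, 209.65489196777344), 88.39616394042969) [[243, 181], [248, 101], [377, 108], [372, 188]]
tray ((473.81085205078125, 278.0947570800781), (144.24639892578125, 5.015218734741211), 3.4547643661499023) [[202, 214], [204, 214], [204, 271], [202, 271]]
[array([0.569, 0.078]), array([ 0.567, -0.042])]
```

```bash
cat >> h.py <<'E'
U=np.array([719.7,15.7]);UY=-1.6
def unit(x,y):
    a=np.radians(UY);return U+[x*np.cos(a)-y*np.sin(a),x*np.sin(a)+y*np.cos(a)]
def wrap(a): return (a+180)%360-180
def plan(*pts):
    "legs in tool axes (mm), from the measured pose; each pt x,y,z mm,yaw; roll first"
    o=ctrl.get_obs();p=np.array(o['tool_pos'])*1000;yaw=o['orientation'][2]
    print('t',round(o['clock'],1),'at',p.round(1),round(yaw,1),'open',round(o['opening']*1000,1),'F',np.round(o['force'],1))
    for q in pts:
        a=np.radians(q[3]);d=np.array(q[:3])-p
        print('roll',round(-wrap(q[3]-yaw),1),'travel',np.round([d[0]*np.cos(a)+d[1]*np.sin(a),d[0]*np.sin(a)-d[1]*np.cos(a),-d[2]],1))
        p=np.array(q[:3]);yaw=q[3]
E
python3 - <<'E'
from h import *
im=snap('top');
print('tray rim',[ray('top',p,.045)[:2].round(3) for p in((125,203),(221,201),(223,282),(123,284))],'bottle',ray('top',(173,180),.1))
l=unit(-88,70);print(l,unit(-152,0))
plan((*l,215,-1.6),(*l,145,-1.6),(*l,128,-1.6),(*l,200,-1.6))
E
```

```text
tray rim [array([0.568, 0.48 ]), array([0.581, 0.239]), array([0.376, 0.223]), array([0.364, 0.468])] bottle [0.61731339 0.34999349 0.1       ]
[633.68882459  88.12981226] [567.75926251  19.94408909]
t 0.2 at [270.7 618.1 248.1] -23.7 open 88.2 F [ 0.4 -0.2  0.2]
roll -22.1 travel [377.6 519.6  33.1]
roll -0.0 travel [ 0. -0. 70.]
roll -0.0 travel [ 0. -0. 17.]
roll -0.0 travel [  0.  -0. -72.]
```

apply_moves(targets=[{"travel": [0,0,0],"roll": -7.4,"jaw": 0},{"travel": [0,0,0],"roll": -7.4,"jaw": 0},{"travel": [0,0,0],"roll": -7.3,"jaw": 0},{"travel": [29,40,0],"roll": 0,"jaw": 0},{"travel": [29,40,0],"roll": 0,"jaw": 0},{"travel": [29,40,0],"roll": 0,"jaw": 0},{"travel": [29,40,0],"roll": 0,"jaw": 0},{"travel": [29,40,0],"roll": 0,"jaw": 0},{"travel": [29,40,0],"roll": 0,"jaw": 0},{"travel": [29,40,0],"roll": 0,"jaw": 0}])

```text
clock: 1.25
tool_pos: [0.4669, 0.3311, 0.2488]
orientation: [-180.0, -0.0, -1.5]
force: [0.2, 0.7, -0.6]
opening: 0.0134
gripper_force: 0.0
```

apply_moves(targets=[{"travel": [29,40,0],"roll": 0,"jaw": 0},{"travel": [29,40,0],"roll": 0,"jaw": 0},{"travel": [29,40,0],"roll": 0,"jaw": 0},{"travel": [29,40,0],"roll": 0,"jaw": 0},{"travel": [29,40,10],"roll": 0,"jaw": 0},{"travel": [29,40,20],"roll": 0,"jaw": 0},{"travel": [0,0,0],"roll": 0,"jaw": 0}])

```text
clock: 1.95
tool_pos: [0.6323, 0.0863, 0.2164]
orientation: [179.9, 0.3, -1.9]
force: [-0.2, -0.0, -0.3]
opening: 0.0002
gripper_force: 0.0
```

Run:
```python
from h import *
l=unit(-88,70)
plan((*l,150,-1.6),(*l,128,-1.6),(*l,200,-1.6))
im=snap('top');r=im[190:300,110:240];cv2.imwrite('pics/tray.png',cv2.resize(r,None,fx=5,fy=5)[:,:,::-1])
```

```text
t 1.9 at [632.3  86.3 216.4] -1.9 open 0.2 F [-0.2 -0.  -0.3]
roll -0.3 travel [ 1.3 -1.8 66.4]
roll -0.0 travel [ 0. -0. 22.]
roll -0.0 travel [  0.  -0. -72.]
```

View pics/tray.png

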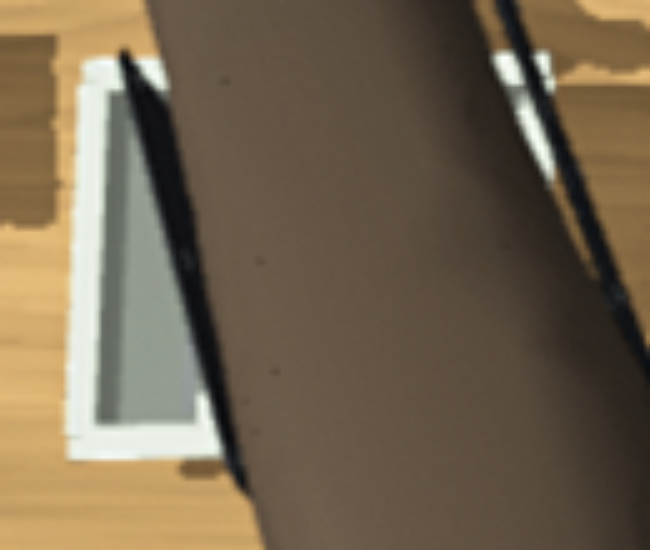

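The arm covers the tray here; its left rim is at column ~124. I'll measure the tray from the first picture. Next is the lamp press.

apply_moves(targets=[{"travel": [1,-2,30],"roll": 0,"jaw": 0},{"travel": [0,0,30],"roll": 0,"jaw": 0},{"travel": [0,0,8],"roll": 0,"jaw": 0},{"travel": [0,0,7],"roll": 0,"jaw": 0},{"travel": [0,0,7],"roll": 0,"jaw": 0},{"travel": [0,0,5],"roll": 0,"jaw": 0},{"travel": [0,0,2],"roll": 0,"jaw": 0},{"travel": [0,0,0],"roll": 0,"jaw": 0}])

```text
clock: 2.8
tool_pos: [0.633, 0.0933, 0.1314]
orientation: [-180.0, -0.1, -1.5]
force: [0.1, 0.7, 0.0]
opening: 0.0005
gripper_force: 0.1
```

apply_moves(targets=[{"travel": [0,0,-30],"roll": 0,"jaw": 0},{"travel": [0,0,-40],"roll": 0,"jaw": 0},{"travel": [-40,0,-10],"roll": 8,"jaw": 60},{"travel": [-40,0,0],"roll": 8,"jaw": 60},{"travel": [-30,0,0],"roll": 8,"jaw": 60},{"travel": [0,0,0],"roll": 8,"jaw": 60},{"travel": [0,0,0],"roll": 8,"jaw": 60},{"travel": [0,0,0],"roll": 8,"jaw": 60},{"travel": [0,0,0],"roll": 8,"jaw": 60},{"travel": [0,0,0],"roll": 8,"jaw": 60}])

```text
clock: 3.8
tool_pos: [0.5249, 0.1099, 0.2115]
orientation: [-179.9, 0.0, -65.9]
force: [1.0, -0.0, 0.5]
opening: 0.0575
gripper_force: 0.0
```

Run:
```python
from h import *
h=unit(-152,0)
plan((*h,180,-91.6),(*h,69,-91.6))
b=cv2.imread('pics/t0.png')[:,:,::-1];t=b[190:300,110:240]
s=snap('side');s1=cv2.resize(s[140:240,300:430],None,fx=4,fy=4)
t=cv2.resize(t,None,fx=4,fy=4);H=max(t.shape[0],s1.shape[0])
c=np.zeros((H,t.shape[1]+s1.shape[1]),np.uint8)
c=np.zeros((t.shape[0]+s1.shape[0],max(t.shape[1],s1.shape[1]),3),np.uint8)
c=np.zeros((440,520*1,3),np.uint8)
cv2.imwrite('pics/a.png',cv2.resize(np.hstack([t[:400],s1[:400]]),(800,308))[:,:,::-1])
```

```text
t 3.8 at [524.9 109.9 211.5] -65.9 open 57.5 F [ 1.  -0.   0.5]
roll 25.7 travel [ 88.8 -45.4  31.5]
roll -0.0 travel [ -0.   0. 111.]
```

View pics/a.png

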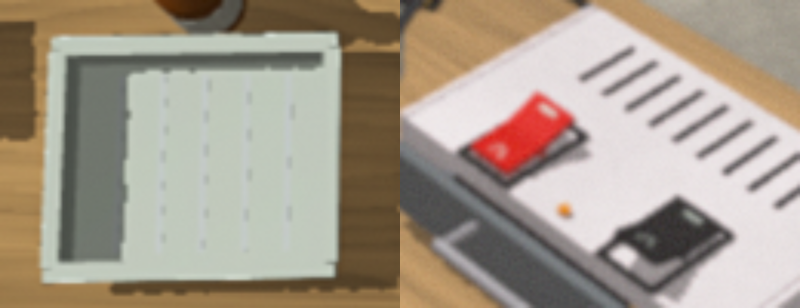

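Side view: the red paddle's front half is down and its back half raised, so the lamp is off. The fan is unchanged. In the crop, the tray's outer corners are at about (126,202), (220,200), (219,280) and (123,282) in full-image pixels.

apply_moves(targets=[{"travel": [0,0,0],"roll": 8.5,"jaw": 60},{"travel": [0,0,0],"roll": 8.6,"jaw": 60},{"travel": [0,0,0],"roll": 8.5,"jaw": 60},{"travel": [30,-15,10],"roll": 0,"jaw": 60},{"travel": [30,-15,10],"roll": 0,"jaw": 60},{"travel": [29,-15,10],"roll": 0,"jaw": 60},{"travel": [0,0,0],"roll": 0,"jaw": 60}])

```text
clock: 4.55
tool_pos: [0.5683, 0.0172, 0.1795]
orientation: [179.9, -0.1, -91.1]
force: [-0.0, 0.7, 0.0]
opening: 0.0603
gripper_force: 0.0
```

Run:
```python
from h import *
h=unit(-152,0)
plan((*h,70,-91.6))
T=[ray('top',(126.2,202),.045),ray('top',(220.3,200.4),.045),ray('top',(219.2,280),.045),ray('top',(123,281.6),.045)]
print(np.round(T,3)); print(ray('top',(219.2,280),0.0),ray('top',(123,281.6),.0),ray('top',(220.3,200.4),.0))
# side-view cross-check: rim corners in s0
print([ray('side',p,.045)[:2].round(3) for p in ((146,184),(208,150),(269,187))],ray('side',(206,237),0))
```

```text
t 4.5 at [568.3  17.2 179.5] -91.1 open 60.3 F [-0.   0.7  0. ]
roll 0.5 travel [ -2.7   0.6 109.5]
[[0.571 0.477 0.045]
 [0.582 0.241 0.045]
 [0.381 0.232 0.045]
 [0.37  0.468 0.045]]
[0.38423083 0.23954352 0.        ] [0.37375296 0.48309002 0.        ] [0.59263847 0.24823707 0.        ]
[array([0.371, 0.458]), array([0.56 , 0.468]), array([0.58 , 0.247])] [ 3.92078046e-01  2.53244972e-01 -1.11022302e-16]
```

apply_moves(targets=[{"travel": [-3,0.5,30],"roll": 0.5,"jaw": 19},{"travel": [0,0,30],"roll": 0,"jaw": 19},{"travel": [0,0,10],"roll": 0,"jaw": 19},{"travel": [0,0,10],"roll": 0,"jaw": 19},{"travel": [0,0,10],"roll": 0,"jaw": 19},{"travel": [0,0,10],"roll": 0,"jaw": 19},{"travel": [0,0,8],"roll": 0,"jaw": 19},{"travel": [0,0,0],"roll": 0,"jaw": 19}])

```text
clock: 5.35
tool_pos: [0.5669, 0.0229, 0.0719]
orientation: [179.9, -0.0, -91.6]
force: [-0.1, -0.4, 0.2]
opening: 0.0186
gripper_force: 0.0
```

apply_moves(targets=[{"travel": [0,0,0],"roll": 0,"jaw": 0},{"travel": [0,0,0],"roll": 0,"jaw": 0},{"travel": [0,0,0],"roll": 0,"jaw": 0},{"travel": [0,0,0],"roll": 0,"jaw": 0}])

```text
clock: 5.75
tool_pos: [0.5676, 0.0231, 0.0733]
orientation: [-180.0, 0.0, -91.6]
force: [-1.5, 1.1, 2.2]
opening: 0.0089
gripper_force: 30.0
```

apply_moves(targets=[{"travel": [0,8,0],"roll": 0,"jaw": 0},{"travel": [0,16,0],"roll": 0,"jaw": 0},{"travel": [0,18,0],"roll": 0,"jaw": 0},{"travel": [0,18,0],"roll": 0,"jaw": 0},{"travel": [0,18,0],"roll": 0,"jaw": 0},{"travel": [0,18,0],"roll": 0,"jaw": 0},{"travel": [0,18,0],"roll": 0,"jaw": 0},{"travel": [0,18,0],"roll": 0,"jaw": 0},{"travel": [0,12,0],"roll": 0,"jaw": 0},{"travel": [0,6,0],"roll": 0,"jaw": 0}])

```text
clock: 6.75
tool_pos: [0.4174, 0.0276, 0.0734]
orientation: [-179.9, 0.1, -91.6]
force: [24.9, -11.2, -20.8]
opening: 0.0091
gripper_force: 30.0
```

apply_moves(targets=[{"travel": [0,0,0],"roll": 0,"jaw": 0},{"travel": [0,0,0],"roll": 0,"jaw": 19},{"travel": [0,0,0],"roll": 0,"jaw": 19},{"travel": [0,0,0],"roll": 0,"jaw": 19},{"travel": [0,0,-30],"roll": 0,"jaw": 19},{"travel": [0,0,-40],"roll": 0,"jaw": 19},{"travel": [0,0,-40],"roll": 0,"jaw": 60},{"travel": [-30,0,0],"roll": 0,"jaw": 70},{"travel": [-40,0,0],"roll": -7,"jaw": 70},{"travel": [-40,-10,0],"roll": -8,"jaw": 70}])

```text
clock: 7.75
tool_pos: [0.4253, 0.1388, 0.1833]
orientation: [-180.0, 0.0, -76.5]
force: [0.9, 0.1, 0.5]
opening: 0.0455
gripper_force: 0.0
```

apply_moves(targets=[{"travel": [-25,-10,0],"roll": -8,"jaw": 70},{"travel": [-30,-10,0],"roll": -8,"jaw": 70},{"travel": [-30,-10,0],"roll": -8,"jaw": 70},{"travel": [-30,0,0],"roll": -8,"jaw": 70},{"travel": [0,0,0],"roll": -8,"jaw": 70},{"travel": [0,0,0],"roll": -8,"jaw": 70}])

```text
clock: 8.35
tool_pos: [0.4032, 0.2518, 0.1824]
orientation: [179.9, 0.0, -28.2]
force: [0.0, -0.5, -0.3]
opening: 0.0697
gripper_force: 0.0
```

Run:
```python
from h import *
plan()
im=snap('top','t1.png');print(panels(im,z=.046,kind='exp'));print(panels(im))
print(panels(snap('side'),'side',z=.046,kind='exp'))
```

```text
t 8.3 at [403.2 251.8 182.4] -28.2 open 69.7 F [ 0.  -0.5 -0.3]
[(544, -61, 96, 31, 0.9, [339, 218])]
[(400, -299, 102, 41, 89.0, [431, 279]), (507, -319, 106, 42, 87.1, [438, 237]), (614, -318, 103, 41, 82.0, [436, 197])]
[(541, -60, 94, 31, -0.3, [349, 265])]
```

View pics/t1.png

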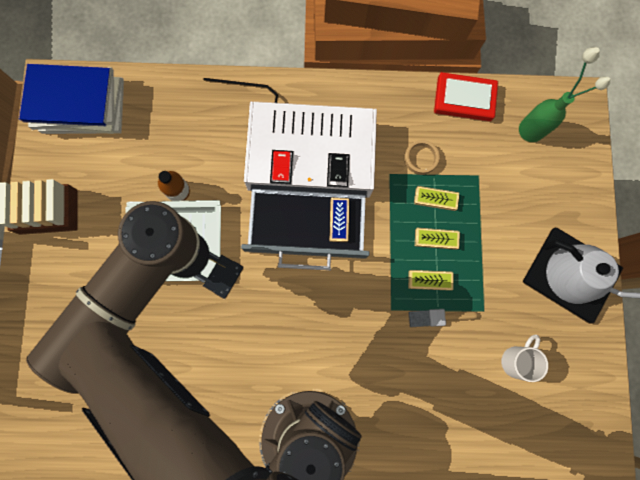

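One blue panel is on the bed at (339,218), which casts to about (543,-61) mm. The drawer is at its stop and the three fresh panels haven't moved.

Run:
```python
from h import *
print('bed',unit(-185,0), 'plate top back edge',ray('top',(307,246),.074),'want x',unit(-255,0)[0])
plan((543,-61,182,-1.2),(543,-61,51,-1.2))
```

```text
bed [534.77212872  20.86550316] plate top back edge [0.46711609 0.01783699 0.074     ] want x 464.7994206647097
t 8.4 at [403.6 251.2 182.5] -28.5 open 70.1 F [-0.2 -0.6  0.4]
roll -27.3 travel [145.9 309.2   0.5]
roll -0.0 travel [  0.  -0. 131.]
```

apply_moves(targets=[{"travel": [0,0,0],"roll": -8,"jaw": 70},{"travel": [0,0,0],"roll": -8,"jaw": 70},{"travel": [0,0,0],"roll": -8,"jaw": 70},{"travel": [0,0,0],"roll": -3.3,"jaw": 70},{"travel": [24,50,0],"roll": 0,"jaw": 70},{"travel": [24,52,0],"roll": 0,"jaw": 70},{"travel": [24,52,0],"roll": 0,"jaw": 70},{"travel": [24,52,0],"roll": 0,"jaw": 70},{"travel": [25,52,0],"roll": 0,"jaw": 70},{"travel": [25,50,0],"roll": 0,"jaw": 70}])

```text
clock: 9.45
tool_pos: [0.5264, -0.0252, 0.1829]
orientation: [-180.0, -0.0, -1.6]
force: [1.5, 1.3, -0.2]
opening: 0.0697
gripper_force: 0.0
```

Run:
```python
from h import *
plan((543,-61,60,-1.2),(543,-61,51,-1.2))
```

```text
t 9.4 at [526.4 -25.2 182.9] -1.6 open 69.7 F [ 1.5  1.3 -0.2]
roll -0.4 travel [ 17.3  35.4 122.9]
roll -0.0 travel [ 0. -0.  9.]
```

apply_moves(targets=[{"travel": [0,0,0],"roll": 0,"jaw": 70},{"travel": [0,0,0],"roll": 0,"jaw": 70}])

```text
clock: 9.65
tool_pos: [0.5259, -0.0246, 0.1822]
orientation: [180.0, 0.1, -1.8]
force: [-0.3, 0.5, 0.4]
opening: 0.0701
gripper_force: 0.0
```

Run:
```python
from h import *
plan((543,-61,60,-1.2),(543,-61,51,-1.2))
```

```text
t 9.7 at [525.9 -24.6 182.2] -1.8 open 70.1 F [-0.3  0.5  0.4]
roll -0.6 travel [ 17.9  36.  122.2]
roll -0.0 travel [ 0. -0.  9.]
```

apply_moves(targets=[{"travel": [18,36,0],"roll": -0.6,"jaw": 70},{"travel": [0,0,40],"roll": 0,"jaw": 70},{"travel": [0,0,40],"roll": 0,"jaw": 70},{"travel": [0,0,30],"roll": 0,"jaw": 70},{"travel": [0,0,15],"roll": 0,"jaw": 70},{"travel": [0,0,6],"roll": 0,"jaw": 70},{"travel": [0,0,0],"roll": 0,"jaw": 30},{"travel": [0,0,0],"roll": 0,"jaw": 30},{"travel": [0,0,0],"roll": 0,"jaw": 30},{"travel": [0,0,0],"roll": 0,"jaw": 30}])

```text
clock: 10.65
tool_pos: [0.5438, -0.0591, 0.053]
orientation: [-180.0, -0.1, -0.7]
force: [-0.6, 0.7, 3.8]
opening: 0.0445
gripper_force: 30.0
```

Run:
```python
from h import *
plan((543,-61,160,2.6),(476,355,160,2.6),(476,355,31,2.6))
```

```text
t 10.7 at [543.8 -59.1  53. ] -0.7 open 44.5 F [-0.6  0.7  3.8]
roll -3.3 travel [  -0.9    1.9 -107. ]
roll -0.0 travel [ -48.1 -418.6    0. ]
roll -0.0 travel [  0.   0. 129.]
```

apply_moves(targets=[{"travel": [0,0,-15],"roll": 0,"jaw": 30},{"travel": [0,0,-30],"roll": -1.5,"jaw": 30},{"travel": [0,0,-32],"roll": -1.8,"jaw": 30},{"travel": [0,0,-30],"roll": 0,"jaw": 30},{"travel": [-2,-20,0],"roll": 0,"jaw": 30},{"travel": [-4,-35,0],"roll": 0,"jaw": 30},{"travel": [-4,-35,0],"roll": 0,"jaw": 30},{"travel": [-4,-35,0],"roll": 0,"jaw": 30},{"travel": [-4,-35,0],"roll": 0,"jaw": 30},{"travel": [-4,-35,0],"roll": 0,"jaw": 30}])

```text
clock: 11.65
tool_pos: [0.5121, 0.1359, 0.1596]
orientation: [-180.0, -0.1, 2.5]
force: [0.6, 1.1, 0.1]
opening: 0.0448
gripper_force: 30.0
```

apply_moves(targets=[{"travel": [-4,-35,0],"roll": 0,"jaw": 30},{"travel": [-4,-35,0],"roll": 0,"jaw": 30},{"travel": [-4,-35,0],"roll": 0,"jaw": 30},{"travel": [-4,-35,0],"roll": 0,"jaw": 30},{"travel": [-4,-35,0],"roll": 0,"jaw": 30},{"travel": [-4,-30,0],"roll": 0,"jaw": 30},{"travel": [-2,-18,0],"roll": 0,"jaw": 30},{"travel": [0,0,0],"roll": 0,"jaw": 30}])

```text
clock: 12.45
tool_pos: [0.4763, 0.3581, 0.1591]
orientation: [-180.0, -0.0, 2.7]
force: [0.2, -1.0, -0.7]
opening: 0.0445
gripper_force: 30.0
```

Run:
```python
from h import *
plan((476,355,50,2.6),(476,355,34,2.6))
im=snap('side','s2.png');print(panels(im,'side',z=.13,kind='exp'))
```

```text
t 12.4 at [476.3 358.1 159.1] 2.7 open 44.5 F [ 0.2 -1.  -0.7]
roll 0.1 travel [ -0.4   3.1 109.1]
roll -0.0 travel [ 0.  0. 16.]
[]
```

View pics/s2.png

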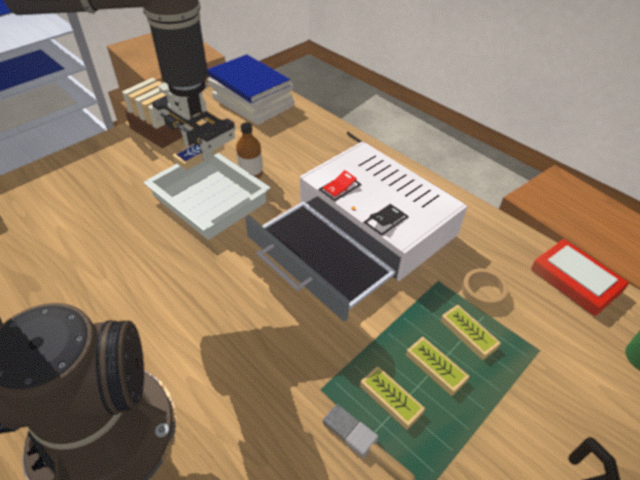

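The blue panel is held above the tray at (190,152) and the bed is empty. I'll lower it.

apply_moves(targets=[{"travel": [0,2,35],"roll": 0,"jaw": 30},{"travel": [0,0,40],"roll": 0,"jaw": 30},{"travel": [0,0,30],"roll": 0,"jaw": 30},{"travel": [0,0,14],"roll": 0,"jaw": 30},{"travel": [0,0,5],"roll": 0,"jaw": 30},{"travel": [0,0,0],"roll": 0,"jaw": 30}])

```text
clock: 13.1
tool_pos: [0.4771, 0.3539, 0.0353]
orientation: [180.0, -0.0, 2.5]
force: [1.1, -0.8, -0.5]
opening: 0.0447
gripper_force: 30.0
```

apply_moves(targets=[{"travel": [0,0,1],"roll": 0,"jaw": 65},{"travel": [0,0,0],"roll": 0,"jaw": 65},{"travel": [0,0,0],"roll": 0,"jaw": 65},{"travel": [0,0,-20],"roll": 0,"jaw": 65},{"travel": [0,0,-40],"roll": 0,"jaw": 65},{"travel": [0,0,-40],"roll": 0,"jaw": 65},{"travel": [0,0,-40],"roll": 0,"jaw": 70},{"travel": [0,0,-20],"roll": 8,"jaw": 70},{"travel": [0,0,0],"roll": 8,"jaw": 70},{"travel": [0,0,0],"roll": 8,"jaw": 70}])

```text
clock: 14.1
tool_pos: [0.4768, 0.3546, 0.1959]
orientation: [-179.8, -0.0, -21.8]
force: [0.1, -0.1, -0.8]
opening: 0.0699
gripper_force: 0.0
```

Run:
```python
from h import *
plan((614,-318,190,-97.8))
im=snap('top');print(panels(im,z=.025,kind='exp'),panels(im));print(panels(snap('side'),'side',z=.025,kind='exp'))
```

```text
t 14.1 at [476.8 354.6 195.9] -21.8 open 69.9 F [ 0.1 -0.1 -0.8]
roll 76.0 travel [ 647.8 -227.2    5.9]
[] [(400, -300, 100, 42, 88.3, [429, 279]), (508, -320, 105, 41, 87.1, [438, 237]), (615, -314, 110, 41, 82.3, [436, 196])]
[]
```

apply_moves(targets=[{"travel": [0,0,0],"roll": 8.5,"jaw": 70},{"travel": [0,0,0],"roll": 8.5,"jaw": 70},{"travel": [0,0,0],"roll": 8.5,"jaw": 70},{"travel": [0,0,0],"roll": 8.5,"jaw": 70},{"travel": [0,0,0],"roll": 8.5,"jaw": 70},{"travel": [0,0,0],"roll": 8.5,"jaw": 70},{"travel": [0,0,0],"roll": 8.5,"jaw": 70},{"travel": [0,0,0],"roll": 8.5,"jaw": 70},{"travel": [0,0,0],"roll": 8,"jaw": 70},{"travel": [43,-15,0],"roll": 0,"jaw": 70}])

```text
clock: 15.2
tool_pos: [0.486, 0.3124, 0.1938]
orientation: [-180.0, 0.0, -97.3]
force: [0.5, -0.3, -0.0]
opening: 0.07
gripper_force: 0.0
```

apply_moves(targets=[{"travel": [43,-15,0],"roll": 0,"jaw": 70},{"travel": [43,-15,0],"roll": 0,"jaw": 70},{"travel": [43,-15,0],"roll": 0,"jaw": 70},{"travel": [43,-15,0],"roll": 0,"jaw": 70},{"travel": [43,-15,0],"roll": 0,"jaw": 70},{"travel": [43,-15,0],"roll": 0,"jaw": 70},{"travel": [43,-15,0],"roll": 0,"jaw": 70},{"travel": [43,-15,0],"roll": 0,"jaw": 70},{"travel": [43,-15,0],"roll": 0,"jaw": 70},{"travel": [43,-15,0],"roll": 0,"jaw": 70}])

```text
clock: 16.2
tool_pos: [0.5791, -0.1381, 0.1942]
orientation: [-180.0, 0.0, -97.2]
force: [0.9, 0.1, 0.5]
opening: 0.0702
gripper_force: 0.0
```

Run:
```python
from h import *
plan((614,-317,190,-97.8),(614,-317,28,-97.8))
im=snap('top');print(panels(im,z=.025,kind='exp'),panels(im));s=snap('side');print(panels(s,'side',z=.025,kind='exp'),panels(s,'side'))
```

```text
t 16.2 at [ 579.1 -138.1  194.2] -97.2 open 70.2 F [0.9 0.1 0.5]
roll 0.6 travel [172.5 -58.9   4.2]
roll -0.0 travel [ -0.   0. 162.]
[(477, 355, 95, 33, 2.3, [174, 241])] [(398, -295, 110, 43, -88.5, [429, 279]), (506, -315, 106, 44, -88.4, [436, 237]), (614, -314, 110, 43, 84.4, [436, 196])]
[] [(392, -301, 106, 50, -88.2, [393, 394]), (498, -316, 101, 54, 87.9, [439, 364]), (604, -316, 100, 55, 81.9, [469, 328])]
```

apply_moves(targets=[{"travel": [43,-15,0],"roll": 0.6,"jaw": 70},{"travel": [43,-15,0],"roll": 0,"jaw": 70},{"travel": [43,-15,0],"roll": 0,"jaw": 70},{"travel": [43,-14,0],"roll": 0,"jaw": 70},{"travel": [0,0,0],"roll": 0,"jaw": 70},{"travel": [0,0,40],"roll": 0,"jaw": 70},{"travel": [0,0,40],"roll": 0,"jaw": 70},{"travel": [0,0,30],"roll": 0,"jaw": 70}])

```text
clock: 17.1
tool_pos: [0.6128, -0.3138, 0.0817]
orientation: [179.9, 0.0, -97.8]
force: [0.4, -0.0, -0.4]
opening: 0.0702
gripper_force: 0.0
```

Run:
```python
from h import *
plan((614,-317,27,-97.8))
```

```text
t 17.1 at [ 612.8 -313.8   81.7] -97.8 open 70.2 F [ 0.4 -0.  -0.4]
roll -0.0 travel [ 3.  -1.6 54.7]
```

apply_moves(targets=[{"travel": [3,-1.5,25],"roll": 0,"jaw": 70},{"travel": [0,0,20],"roll": 0,"jaw": 70},{"travel": [0,0,9],"roll": 0,"jaw": 70},{"travel": [0,0,0],"roll": 0,"jaw": 30},{"travel": [0,0,0],"roll": 0,"jaw": 30},{"travel": [0,0,0],"roll": 0,"jaw": 30},{"travel": [0,0,0],"roll": 0,"jaw": 30}])

```text
clock: 17.8
tool_pos: [0.6154, -0.318, 0.0313]
orientation: [-179.9, -0.0, -98.0]
force: [-1.0, 1.3, 3.9]
opening: 0.0445
gripper_force: 30.0
```

apply_moves(targets=[{"travel": [0,0,-20],"roll": 0,"jaw": 30},{"travel": [0,0,-40],"roll": 0,"jaw": 30},{"travel": [0,0,-40],"roll": 0,"jaw": 30},{"travel": [0,0,-40],"roll": 0,"jaw": 30},{"travel": [0,0,0],"roll": 0,"jaw": 30}])

```text
clock: 18.3
tool_pos: [0.6181, -0.3193, 0.178]
orientation: [-179.3, -0.1, -98.0]
force: [0.7, 0.5, 0.0]
opening: 0.0447
gripper_force: 30.0
```

Run:
```python
from h import *
a=unit(-185,-82);b=unit(-185,0);c=unit(-185,82);print(a,b,c)
plan((*a,168,-1.6),(*a,54,-1.6))
s=snap('side');cv2.imwrite('pics/s3.png',s[150:450,260:600,::-1]); print(panels(s,'side'))
```

```text
[532.48255434 -61.10252627] [534.77212872  20.86550316] [537.06170309 102.8335326 ]
t 18.3 at [ 618.1 -319.3  178. ] -98.0 open 44.7 F [0.7 0.5 0. ]
roll -96.4 travel [ -92.8 -255.7   10. ]
roll -0.0 travel [  0.  -0. 114.]
[(391, -296, 104, 51, 87.3, [390, 393]), (498, -316, 101, 54, 87.0, [436, 364]), (743, -317, 49, 44, 81.7, [507, 291])]
```

View pics/s3.png

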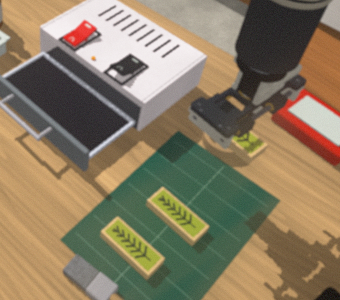

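apply_moves(targets=[{"travel": [0,0,0],"roll": -8,"jaw": 30},{"travel": [0,0,0],"roll": -8,"jaw": 30},{"travel": [0,0,0],"roll": -8,"jaw": 30},{"travel": [0,0,0],"roll": -8,"jaw": 30},{"travel": [0,0,0],"roll": -8,"jaw": 30},{"travel": [0,0,0],"roll": -8,"jaw": 30},{"travel": [0,0,0],"roll": -8,"jaw": 30},{"travel": [0,0,0],"roll": -8,"jaw": 30},{"travel": [0,0,0],"roll": -8,"jaw": 30},{"travel": [0,0,0],"roll": -8,"jaw": 30}])

```text
clock: 19.35
tool_pos: [0.6143, -0.3176, 0.169]
orientation: [-180.0, 0.1, -17.7]
force: [0.3, 0.2, -1.1]
opening: 0.0448
gripper_force: 30.0
```

apply_moves(targets=[{"travel": [0,0,0],"roll": -8,"jaw": 30},{"travel": [0,0,0],"roll": -8,"jaw": 30},{"travel": [-13,-35,0],"roll": -0.4,"jaw": 30},{"travel": [-13,-37,0],"roll": 0,"jaw": 30},{"travel": [-13,-37,0],"roll": 0,"jaw": 30},{"travel": [-13,-37,0],"roll": 0,"jaw": 30},{"travel": [-13,-37,0],"roll": 0,"jaw": 30},{"travel": [-13,-37,0],"roll": 0,"jaw": 30},{"travel": [-13,-35,0],"roll": 0,"jaw": 30},{"travel": [0,0,0],"roll": 0,"jaw": 30}])

```text
clock: 20.35
tool_pos: [0.5298, -0.0573, 0.1697]
orientation: [-180.0, 0.0, -1.5]
force: [1.3, -0.0, -0.1]
opening: 0.0444
gripper_force: 30.0
```

Run:
```python
from h import *
a=unit(-185,-82)
plan((*a,57,-1.6))
```

```text
t 20.4 at [529.8 -57.3 169.7] -1.5 open 44.4 F [ 1.3 -0.  -0.1]
roll 0.1 travel [  2.8   3.8 112.7]
```

apply_moves(targets=[{"travel": [3,4,30],"roll": 0,"jaw": 30},{"travel": [0,0,40],"roll": 0,"jaw": 30},{"travel": [0,0,25],"roll": 0,"jaw": 30},{"travel": [0,0,12],"roll": 0,"jaw": 30},{"travel": [0,0,5],"roll": 0,"jaw": 30},{"travel": [0,0,2],"roll": 0,"jaw": 30},{"travel": [0,0,0],"roll": 0,"jaw": 30}])

```text
clock: 21.05
tool_pos: [0.5356, -0.0645, 0.0572]
orientation: [-180.0, -0.1, -1.6]
force: [0.1, -0.9, -0.7]
opening: 0.0448
gripper_force: 30.0
```

apply_moves(targets=[{"travel": [0,0,0],"roll": 0,"jaw": 57},{"travel": [0,0,0],"roll": 0,"jaw": 57},{"travel": [0,0,0],"roll": 0,"jaw": 57},{"travel": [0,0,-20],"roll": 0,"jaw": 57},{"travel": [0,0,-40],"roll": 0,"jaw": 57},{"travel": [0,0,-40],"roll": 0,"jaw": 70},{"travel": [0,0,-20],"roll": 8,"jaw": 70},{"travel": [0,0,0],"roll": 8,"jaw": 70},{"travel": [0,0,0],"roll": 8,"jaw": 70},{"travel": [0,0,0],"roll": 8,"jaw": 70}])

```text
clock: 22.05
tool_pos: [0.5343, -0.0643, 0.1763]
orientation: [-180.0, -0.0, -34.0]
force: [-0.1, -0.0, 0.4]
opening: 0.0702
gripper_force: 0.0
```

Run:
```python
from h import *
plan((506,-318,176,-93),(506,-318,28,-93))
im=snap('top');print(panels(im),panels(im,z=.046));print(panels(snap('side'),'side',z=.046))
```

```text
t 22.1 at [534.3 -64.3 176.3] -34.0 open 70.2 F [-0.1 -0.   0.4]
roll 59.0 travel [254.8  15.    0.3]
roll 0 travel [ -0.   0. 148.]
[(398, -299, 103, 41, 87.4, [430, 279]), (506, -317, 101, 37, 87.3, [437, 237]), (524, -64, 68, 39, 0.8, [339, 229])] [(396, -293, 101, 40, 87.4, [430, 279]), (501, -311, 99, 36, 87.3, [437, 237]), (519, -63, 67, 38, 0.8, [339, 229])]
[(379, -294, 78, 47, -87.6, [386, 390]), (534, -63, 101, 37, -1.5, [348, 268])]
```

apply_moves(targets=[{"travel": [0,0,0],"roll": 8.4,"jaw": 70},{"travel": [0,0,0],"roll": 8.4,"jaw": 70},{"travel": [0,0,0],"roll": 8.4,"jaw": 70},{"travel": [0,0,0],"roll": 8.4,"jaw": 70},{"travel": [0,0,0],"roll": 8.4,"jaw": 70},{"travel": [0,0,0],"roll": 8.5,"jaw": 70},{"travel": [0,0,0],"roll": 8.5,"jaw": 70},{"travel": [42,2,0],"roll": 0,"jaw": 70},{"travel": [42,2,0],"roll": 0,"jaw": 70},{"travel": [42,3,0],"roll": 0,"jaw": 70}])

```text
clock: 23.15
tool_pos: [0.5214, -0.1908, 0.176]
orientation: [-180.0, -0.0, -92.3]
force: [1.0, 1.1, -0.4]
opening: 0.0703
gripper_force: 0.0
```

apply_moves(targets=[{"travel": [42,3,0],"roll": 0,"jaw": 70},{"travel": [42,3,0],"roll": 0,"jaw": 70},{"travel": [44,2,0],"roll": 0,"jaw": 70},{"travel": [0,0,40],"roll": 0,"jaw": 70},{"travel": [0,0,40],"roll": 0,"jaw": 70},{"travel": [0,0,10],"roll": 0,"jaw": 70},{"travel": [0,0,0],"roll": 0,"jaw": 70}])

```text
clock: 23.85
tool_pos: [0.5066, -0.3171, 0.0845]
orientation: [179.8, 0.0, -92.5]
force: [-0.2, 0.4, 0.3]
opening: 0.07
gripper_force: 0.0
```

Run:
```python
from h import *
plan((507,-318,28,-93))
s=snap('top');cv2.imwrite('pics/t4.png',cv2.resize(s[150:320,300:500,::-1],None,fx=3,fy=3)); print(panels(s)); print(panels(snap('side'),'side'))
```

```text
t 23.9 at [ 506.6 -317.1   84.5] -92.5 open 70.0 F [-0.2  0.4  0.3]
roll 0.5 travel [ 0.8 -0.4 56.5]
[(399, -307, 91, 44, 86.9, [434, 279]), (509, -319, 96, 39, -88.4, [437, 237]), (542, -65, 106, 41, -1.8, [339, 221])]
[(392, -299, 102, 50, -86.1, [390, 394]), (503, -348, 39, 37, -2.2, [451, 373]), (551, -50, 105, 40, -1.8, [349, 268])]
```

View pics/t4.png

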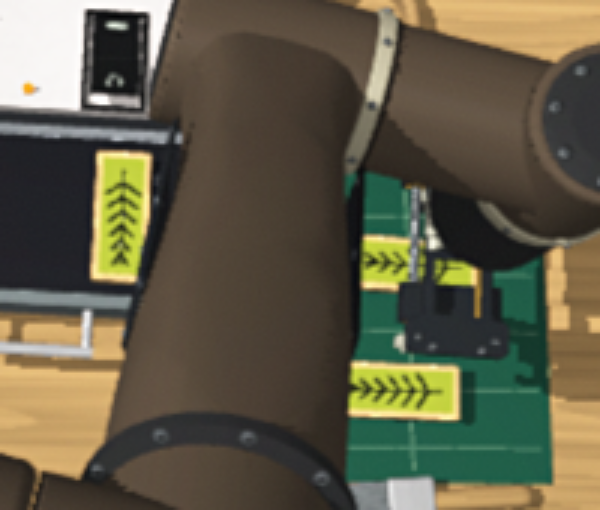

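The first fresh panel lies on the bed at (339,221), and the gripper is over the second panel at (437,237).

apply_moves(targets=[{"travel": [1,0,25],"roll": 0.5,"jaw": 70},{"travel": [0,0,22],"roll": 0,"jaw": 70},{"travel": [0,0,9],"roll": 0,"jaw": 70},{"travel": [0,0,0],"roll": 0,"jaw": 30},{"travel": [0,0,0],"roll": 0,"jaw": 30},{"travel": [0,0,0],"roll": 0,"jaw": 30},{"travel": [0,0,0],"roll": 0,"jaw": 30}])

```text
clock: 24.65
tool_pos: [0.5082, -0.3186, 0.0311]
orientation: [-179.9, -0.0, -93.1]
force: [-1.0, 1.2, 5.8]
opening: 0.0443
gripper_force: 30.0
```

apply_moves(targets=[{"travel": [0,0,-20],"roll": 0,"jaw": 30},{"travel": [0,0,-40],"roll": 0,"jaw": 30},{"travel": [0,0,-40],"roll": 0,"jaw": 30},{"travel": [0,0,-40],"roll": -8,"jaw": 30},{"travel": [0,0,0],"roll": -8,"jaw": 30},{"travel": [0,0,0],"roll": -8,"jaw": 30},{"travel": [0,0,0],"roll": -8,"jaw": 30},{"travel": [0,0,0],"roll": -8,"jaw": 30},{"travel": [0,0,0],"roll": -8,"jaw": 30},{"travel": [0,0,0],"roll": -8,"jaw": 30}])

```text
clock: 25.65
tool_pos: [0.5075, -0.3184, 0.1704]
orientation: [-180.0, -0.0, -36.8]
force: [-0.0, -0.2, -0.6]
opening: 0.0446
gripper_force: 30.0
```

apply_moves(targets=[{"travel": [0,0,0],"roll": -8,"jaw": 30},{"travel": [0,0,0],"roll": -8,"jaw": 30},{"travel": [0,0,0],"roll": -8,"jaw": 30},{"travel": [0,0,0],"roll": -8,"jaw": 30},{"travel": [0,0,0],"roll": -3,"jaw": 30},{"travel": [0,0,0],"roll": 0,"jaw": 30}])

```text
clock: 26.25
tool_pos: [0.5075, -0.3184, 0.1704]
orientation: [180.0, -0.0, -2.1]
force: [-0.5, -0.5, -0.7]
opening: 0.0448
gripper_force: 30.0
```

Run:
```python
from h import *
c=unit(-185,82)
plan((*c,168,-1.6),(*c,57,-1.6))
```

```text
t 26.2 at [ 507.5 -318.4  170.4] -2.1 open 44.8 F [-0.5 -0.5 -0.7]
roll -0.5 travel [  17.8 -421.9    2.4]
roll -0.0 travel [  0.  -0. 111.]
```

apply_moves(targets=[{"travel": [1,-25,0],"roll": -0.5,"jaw": 30},{"travel": [2,-42,0],"roll": 0,"jaw": 30},{"travel": [2,-42,0],"roll": 0,"jaw": 30},{"travel": [2,-42,0],"roll": 0,"jaw": 30},{"travel": [2,-42,0],"roll": 0,"jaw": 30},{"travel": [2,-42,0],"roll": 0,"jaw": 30},{"travel": [2,-42,0],"roll": 0,"jaw": 30},{"travel": [2,-42,0],"roll": 0,"jaw": 30},{"travel": [2,-42,0],"roll": 0,"jaw": 30},{"travel": [1,-37,0],"roll": 0,"jaw": 30}])

```text
clock: 27.25
tool_pos: [0.5373, 0.081, 0.1705]
orientation: [-180.0, -0.1, -1.7]
force: [0.6, 0.5, -0.2]
opening: 0.0447
gripper_force: 30.0
```

apply_moves(targets=[{"travel": [0,-22,0],"roll": 0,"jaw": 30},{"travel": [0,0,20],"roll": 0,"jaw": 30},{"travel": [0,0,30],"roll": 0,"jaw": 30},{"travel": [0,0,0],"roll": 0,"jaw": 30}])

```text
clock: 27.65
tool_pos: [0.5355, 0.1002, 0.1169]
orientation: [179.9, 0.3, -1.8]
force: [-1.0, -0.6, 0.4]
opening: 0.045
gripper_force: 30.0
```

Run:
```python
from h import *
c=unit(-185,82)
plan((*c,57,-1.6))
print(panels(snap('top')),panels(snap('side'),'side',z=.046))
```

```text
t 27.6 at [535.5 100.2 116.9] -1.8 open 45.0 F [-1.  -0.6  0.4]
roll -0.2 travel [ 1.5 -2.6 59.9]
[(396, -300, 100, 41, 89.5, [431, 279]), (542, -65, 106, 40, -1.8, [339, 221])] [(385, -327, 54, 40, 88.2, [403, 404]), (535, -63, 101, 37, -1.1, [349, 267])]
```

apply_moves(targets=[{"travel": [1,0,30],"roll": 0,"jaw": 30},{"travel": [0,0,20],"roll": 0,"jaw": 30},{"travel": [0,0,7],"roll": 0,"jaw": 30},{"travel": [0,0,3],"roll": 0,"jaw": 30},{"travel": [0,0,0],"roll": 0,"jaw": 30},{"travel": [0,0,0],"roll": 0,"jaw": 57},{"travel": [0,0,0],"roll": 0,"jaw": 57},{"travel": [0,0,0],"roll": 0,"jaw": 57}])

```text
clock: 28.55
tool_pos: [0.5392, 0.1011, 0.0606]
orientation: [-180.0, -0.1, -1.6]
force: [-0.7, 0.1, -0.8]
opening: 0.056
gripper_force: 0.0
```

apply_moves(targets=[{"travel": [0,0,-20],"roll": 0,"jaw": 57},{"travel": [0,0,-40],"roll": 0,"jaw": 57},{"travel": [0,0,-40],"roll": 0,"jaw": 70},{"travel": [0,0,-20],"roll": 8,"jaw": 70},{"travel": [0,0,0],"roll": 8,"jaw": 70},{"travel": [0,0,0],"roll": 8,"jaw": 70},{"travel": [0,0,0],"roll": 8,"jaw": 70},{"travel": [0,0,0],"roll": 8,"jaw": 70},{"travel": [0,0,0],"roll": 8,"jaw": 70},{"travel": [0,0,0],"roll": 8,"jaw": 70}])

```text
clock: 29.55
tool_pos: [0.5388, 0.1009, 0.1802]
orientation: [-180.0, -0.0, -58.0]
force: [0.2, 0.7, 0.7]
opening: 0.0695
gripper_force: 0.0
```

Run:
```python
from h import *
plan((399,-299,176,-91.5),(399,-299,28,-91.5))
im=snap('top');print(panels(im),panels(im,z=.046));s=snap('side');print(panels(s,'side',z=.046),panels(s,'side'))
```

```text
t 29.6 at [538.8 100.9 180.2] -58.0 open 69.5 F [0.2 0.7 0.7]
roll 33.5 travel [403.4 129.3   4.2]
roll -0.0 travel [ -0.   0. 148.]
[(398, -300, 100, 37, 89.0, [431, 279]), (541, -65, 103, 40, -1.4, [340, 221])] [(395, -294, 98, 36, 89.0, [431, 279]), (536, -64, 101, 39, -1.4, [340, 221])]
[(535, -63, 101, 38, -0.7, [348, 267]), (538, 103, 102, 38, -1.5, [295, 225])] [(551, -49, 104, 39, -0.7, [348, 267]), (555, 122, 106, 39, -1.5, [295, 225])]
```

apply_moves(targets=[{"travel": [0,0,0],"roll": 8.4,"jaw": 70},{"travel": [0,0,0],"roll": 8.4,"jaw": 70},{"travel": [0,0,0],"roll": 8.4,"jaw": 70},{"travel": [0,0,0],"roll": 8.3,"jaw": 70},{"travel": [40,13,0],"roll": 0,"jaw": 70},{"travel": [40,13,0],"roll": 0,"jaw": 70},{"travel": [40,13,0],"roll": 0,"jaw": 70},{"travel": [40,13,0],"roll": 0,"jaw": 70},{"travel": [40,13,0],"roll": 0,"jaw": 70},{"travel": [40,13,0],"roll": 0,"jaw": 70}])

```text
clock: 30.65
tool_pos: [0.4554, -0.1389, 0.1803]
orientation: [-179.9, 0.0, -90.8]
force: [1.0, -0.3, 0.1]
opening: 0.0701
gripper_force: 0.0
```

apply_moves(targets=[{"travel": [40,13,0],"roll": 0,"jaw": 70},{"travel": [40,13,0],"roll": 0,"jaw": 70},{"travel": [40,13,0],"roll": 0,"jaw": 70},{"travel": [43,12,0],"roll": 0,"jaw": 70},{"travel": [0,0,40],"roll": 0,"jaw": 70},{"travel": [0,0,40],"roll": 0,"jaw": 70},{"travel": [0,0,10],"roll": 0,"jaw": 70},{"travel": [0,0,0],"roll": 0,"jaw": 70}])

```text
clock: 31.45
tool_pos: [0.401, -0.2993, 0.089]
orientation: [179.8, 0.0, -91.0]
force: [1.4, -0.5, 0.4]
opening: 0.0701
gripper_force: 0.0
```

Run:
```python
from h import *
plan((399,-299,28,-91.5))
im=snap('top');print(panels(im));s=snap('side');print(panels(s,'side'))
```

```text
t 31.4 at [ 401.  -299.3   89. ] -91.0 open 70.1 F [ 1.4 -0.5  0.4]
roll 0.5 travel [-0.2  2.  61. ]
[(399, -297, 92, 42, 86.6, [428, 280]), (541, -63, 103, 36, -1.6, [337, 219]), (544, 103, 103, 39, -1.7, [274, 218])]
[(394, -328, 43, 37, 88.2, [404, 406]), (551, -50, 107, 41, -1.8, [349, 268]), (554, 121, 107, 41, -1.7, [295, 226])]
```

apply_moves(targets=[{"travel": [0,2,28],"roll": 0.5,"jaw": 66},{"travel": [0,0,23],"roll": 0,"jaw": 66},{"travel": [0,0,9],"roll": 0,"jaw": 66},{"travel": [0,0,0],"roll": 0,"jaw": 30},{"travel": [0,0,0],"roll": 0,"jaw": 30},{"travel": [0,0,0],"roll": 0,"jaw": 30},{"travel": [0,0,0],"roll": 0,"jaw": 30}])

```text
clock: 32.25
tool_pos: [0.4006, -0.2996, 0.0311]
orientation: [-179.9, -0.0, -91.6]
force: [-0.6, 1.2, 6.7]
opening: 0.0447
gripper_force: 30.0
```

apply_moves(targets=[{"travel": [0,0,-20],"roll": 0,"jaw": 30},{"travel": [0,0,-40],"roll": 0,"jaw": 30},{"travel": [0,0,-40],"roll": 0,"jaw": 30},{"travel": [0,0,-40],"roll": -8,"jaw": 30},{"travel": [0,0,0],"roll": -8,"jaw": 30},{"travel": [0,0,0],"roll": -8,"jaw": 30},{"travel": [0,0,0],"roll": -8,"jaw": 30},{"travel": [0,0,0],"roll": -8,"jaw": 30},{"travel": [0,0,0],"roll": -8,"jaw": 30},{"travel": [0,0,0],"roll": -8,"jaw": 30}])

```text
clock: 33.25
tool_pos: [0.3998, -0.2994, 0.1704]
orientation: [-180.0, -0.0, -35.3]
force: [0.0, 0.7, -0.4]
opening: 0.0447
gripper_force: 30.0
```

apply_moves(targets=[{"travel": [0,0,0],"roll": -8,"jaw": 30},{"travel": [0,0,0],"roll": -8,"jaw": 30},{"travel": [0,0,0],"roll": -8,"jaw": 30},{"travel": [0,0,0],"roll": -8,"jaw": 30},{"travel": [0,0,0],"roll": -2,"jaw": 30},{"travel": [0,0,0],"roll": 0,"jaw": 30}])

```text
clock: 33.85
tool_pos: [0.3998, -0.2994, 0.1703]
orientation: [180.0, -0.0, -1.6]
force: [0.6, -0.7, -1.3]
opening: 0.0447
gripper_force: 30.0
```

Run:
```python
from h import *
c=unit(-185,0)
plan((*c,170,-1.6),(*c,57,-1.6))
```

```text
t 33.9 at [ 399.8 -299.4  170.3] -1.6 open 44.7 F [ 0.6 -0.7 -1.3]
roll -0.0 travel [ 1.260e+02 -3.239e+02  3.000e-01]
roll -0.0 travel [  0.  -0. 113.]
```

apply_moves(targets=[{"travel": [14,-36,0],"roll": 0,"jaw": 30},{"travel": [14,-36,0],"roll": 0,"jaw": 30},{"travel": [14,-36,0],"roll": 0,"jaw": 30},{"travel": [14,-36,0],"roll": 0,"jaw": 30},{"travel": [14,-36,0],"roll": 0,"jaw": 30},{"travel": [14,-36,0],"roll": 0,"jaw": 30},{"travel": [14,-36,0],"roll": 0,"jaw": 30},{"travel": [14,-36,0],"roll": 0,"jaw": 30},{"travel": [14,-36,0],"roll": 0,"jaw": 30},{"travel": [0,0,0],"roll": 0,"jaw": 30}])

```text
clock: 34.85
tool_pos: [0.5371, 0.0243, 0.1702]
orientation: [-180.0, -0.1, -1.5]
force: [-0.6, -0.5, -0.9]
opening: 0.0446
gripper_force: 30.0
```

Run:
```python
from h import *
c=unit(-185,0)
plan((*c,58,-1.6))
im=snap('top');print(panels(im,z=.046));s=snap('side');print(panels(s,'side',z=.046))
```

```text
t 34.9 at [537.1  24.3 170.2] -1.5 open 44.6 F [-0.6 -0.5 -0.9]
roll 0.1 travel [ -2.2   3.5 112.2]
[(538, -63, 103, 38, 0.8, [337, 223])]
[(535, -63, 101, 37, -1.5, [349, 267]), (566, 113, 119, 44, -3.6, [301, 217])]
```

apply_moves(targets=[{"travel": [-2,3,30],"roll": 0,"jaw": 30},{"travel": [0,0,40],"roll": 0,"jaw": 30},{"travel": [0,0,25],"roll": 0,"jaw": 30},{"travel": [0,0,12],"roll": 0,"jaw": 30},{"travel": [0,0,4],"roll": 0,"jaw": 30},{"travel": [0,0,1],"roll": 0,"jaw": 30},{"travel": [0,0,0],"roll": 0,"jaw": 57},{"travel": [0,0,0],"roll": 0,"jaw": 57},{"travel": [0,0,0],"roll": 0,"jaw": 57},{"travel": [0,0,0],"roll": 0,"jaw": 57}])

```text
clock: 35.95
tool_pos: [0.5333, 0.018, 0.0585]
orientation: [-180.0, -0.1, -1.6]
force: [0.0, -0.6, -0.1]
opening: 0.0569
gripper_force: 0.0
```

apply_moves(targets=[{"travel": [0,0,-20],"roll": 0,"jaw": 57},{"travel": [0,0,-40],"roll": 0,"jaw": 57},{"travel": [0,0,-40],"roll": 0,"jaw": 57},{"travel": [0,0,-40],"roll": 8,"jaw": 30},{"travel": [-40,20,0],"roll": 8,"jaw": 19},{"travel": [-20,40,0],"roll": 8,"jaw": 19},{"travel": [-10,40,0],"roll": 8,"jaw": 19},{"travel": [0,40,0],"roll": 8,"jaw": 19},{"travel": [0,0,0],"roll": 8,"jaw": 19},{"travel": [0,0,0],"roll": 8,"jaw": 19}])

```text
clock: 36.95
tool_pos: [0.4099, -0.0931, 0.1985]
orientation: [-179.9, -0.0, -58.1]
force: [0.1, 0.1, -0.2]
opening: 0.0192
gripper_force: 0.0
```

Run:
```python
from h import *
h=unit(-302,0)
plan((*h,180,-91.6),(*h,71,-91.6))
im=snap('top','t5.png');print(panels(im,z=.046),panels(im,z=.025,kind='exp'));s=snap('side');print(panels(s,'side',z=.046),panels(s,'side',z=.025,kind='exp'))
```

```text
t 37.0 at [409.9 -93.1 198.5] -58.1 open 19.2 F [ 0.1  0.1 -0.2]
roll 33.5 travel [-117.4   -4.7   18.5]
roll -0.0 travel [ -0.   0. 109.]
[(553, 17, 64, 38, -1.6, [307, 213]), (558, 115, 102, 38, -2.2, [269, 211])] [(477, 355, 95, 33, 2.2, [174, 241])]
[(535, -63, 101, 37, -1.7, [349, 267])] []
```

View pics/t5.png

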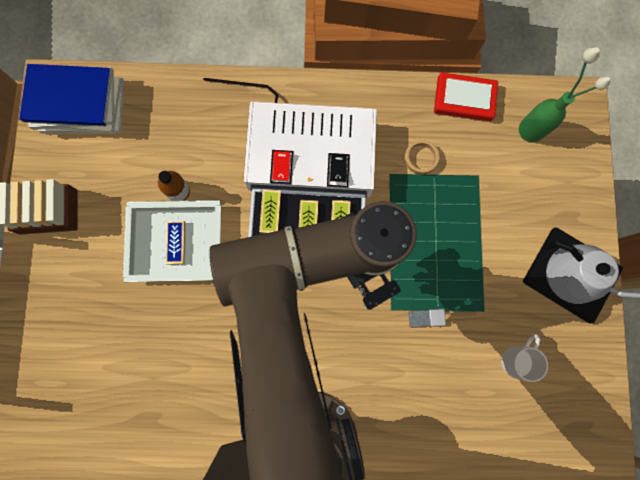

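The blue panel is in the tray at (174,241). The fresh panel at (269,211) has been knocked about 20 mm back, towards the bed's back lip. I'll clear the arm and measure it.

Run:
```python
from h import *
plan((420,240,198,-1.6))
```

```text
t 37.0 at [410.4 -92.5 198.3] -57.8 open 18.7 F [-0.1  0.6  0.2]
roll -56.2 travel [ 3.000e-01 -3.326e+02  3.000e-01]
```

apply_moves(targets=[{"travel": [0,0,0],"roll": -8,"jaw": 30},{"travel": [0,0,0],"roll": -8,"jaw": 40},{"travel": [0,0,0],"roll": -8,"jaw": 60},{"travel": [0,0,0],"roll": -8,"jaw": 60},{"travel": [0,0,0],"roll": -8,"jaw": 60},{"travel": [0,0,0],"roll": -8,"jaw": 60},{"travel": [0,0,0],"roll": -8,"jaw": 60},{"travel": [1,-45,0],"roll": 0,"jaw": 60},{"travel": [1,-45,0],"roll": 0,"jaw": 60},{"travel": [1,-45,0],"roll": 0,"jaw": 60}])

```text
clock: 38.05
tool_pos: [0.4173, 0.044, 0.1982]
orientation: [-180.0, -0.0, -1.4]
force: [1.4, 1.0, -0.1]
opening: 0.0598
gripper_force: 0.0
```

apply_moves(targets=[{"travel": [1,-45,0],"roll": 0,"jaw": 60},{"travel": [1,-45,0],"roll": 0,"jaw": 60},{"travel": [1,-45,0],"roll": 0,"jaw": 60},{"travel": [1,-45,0],"roll": 0,"jaw": 60},{"travel": [0,-17,0],"roll": 0,"jaw": 60},{"travel": [0,0,0],"roll": 0,"jaw": 60}])

```text
clock: 38.65
tool_pos: [0.427, 0.2418, 0.1975]
orientation: [180.0, 0.0, -1.3]
force: [0.3, -0.4, -0.5]
opening: 0.0601
gripper_force: 0.0
```

Run:
```python
from h import *
plan((545,115,198,-2),(545,115,57,-2))
im=snap('top');print(panels(im,z=.046));s=snap('side');print(panels(s,'side',z=.046))
c=np.hstack([cv2.resize(im[170:280,230:390],(400,275)),cv2.resize(s[190:300,235:395],(400,275))]);cv2.imwrite('pics/c6.png',c[:,:,::-1])
```

```text
t 38.6 at [427.  241.8 197.5] -1.3 open 60.1 F [ 0.3 -0.4 -0.5]
roll 0.7 travel [122.4 122.6  -0.5]
roll 0 travel [  0.  -0. 141.]
[(536, -64, 101, 40, 0.8, [340, 221]), (535, 18, 105, 40, -1.7, [307, 221]), (558, 115, 103, 39, -1.9, [269, 211])]
[(535, -63, 102, 37, -1.8, [348, 268]), (532, 20, 102, 37, -2.0, [320, 247]), (558, 117, 101, 38, -1.6, [298, 218])]
```

View pics/c6.png

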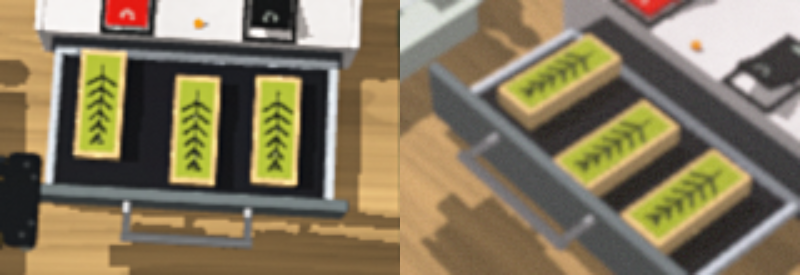

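All three lie flat. The left one, at (269,211) in the top view, reaches the back lip, so I'll regrip it and set it 22 mm forward.

apply_moves(targets=[{"travel": [38,41,0],"roll": 0.5,"jaw": 62},{"travel": [38,41,0],"roll": 0,"jaw": 62},{"travel": [38,42,0],"roll": 0,"jaw": 62},{"travel": [0,0,0],"roll": 0,"jaw": 62},{"travel": [0,0,40],"roll": 0,"jaw": 62},{"travel": [0,0,30],"roll": 0,"jaw": 62},{"travel": [0,0,0],"roll": 0,"jaw": 62}])

```text
clock: 39.45
tool_pos: [0.5218, 0.123, 0.1244]
orientation: [179.8, 0.4, -2.2]
force: [-0.5, 0.3, -0.2]
opening: 0.0622
gripper_force: 0.0
```

Run:
```python
from h import *
plan((541,116,57,-1.8))
```

```text
t 39.5 at [521.8 123.  124.4] -2.2 open 62.2 F [-0.5  0.3 -0.2]
roll -0.4 travel [19.5  6.4 67.4]
```

apply_moves(targets=[{"travel": [19,6,0],"roll": 0,"jaw": 62},{"travel": [0,0,30],"roll": 0,"jaw": 62},{"travel": [0,0,25],"roll": 0,"jaw": 62},{"travel": [0,0,12],"roll": 0,"jaw": 62},{"travel": [0,0,0],"roll": 0,"jaw": 30},{"travel": [0,0,0],"roll": 0,"jaw": 30},{"travel": [0,0,0],"roll": 0,"jaw": 30},{"travel": [0,0,0],"roll": 0,"jaw": 30}])

```text
clock: 40.25
tool_pos: [0.5442, 0.1193, 0.0624]
orientation: [-179.9, -0.1, -2.1]
force: [-1.4, -0.5, 5.2]
opening: 0.0441
gripper_force: 30.0
```

apply_moves(targets=[{"travel": [0,0,-7],"roll": 0,"jaw": 30},{"travel": [-11,6,0],"roll": 0,"jaw": 30},{"travel": [-11,6,0],"roll": 0,"jaw": 30},{"travel": [0,0,5],"roll": 0,"jaw": 30},{"travel": [0,0,0],"roll": 0,"jaw": 30}])

```text
clock: 40.75
tool_pos: [0.5202, 0.1071, 0.0626]
orientation: [180.0, 0.0, -2.1]
force: [-0.1, -0.7, -1.5]
opening: 0.0443
gripper_force: 30.0
```

apply_moves(targets=[{"travel": [0,0,0],"roll": 0,"jaw": 57},{"travel": [0,0,0],"roll": 0,"jaw": 57},{"travel": [0,0,0],"roll": 0,"jaw": 57},{"travel": [0,0,-30],"roll": 0,"jaw": 57},{"travel": [0,0,-40],"roll": 0,"jaw": 57},{"travel": [0,0,-40],"roll": 0,"jaw": 30},{"travel": [-40,0,0],"roll": 8,"jaw": 19},{"travel": [-40,0,0],"roll": 8,"jaw": 19},{"travel": [0,-30,0],"roll": 8,"jaw": 19},{"travel": [0,-40,0],"roll": 8,"jaw": 19}])

```text
clock: 41.75
tool_pos: [0.4674, 0.1806, 0.174]
orientation: [-179.9, -0.0, -34.5]
force: [1.5, 1.0, 0.9]
opening: 0.023
gripper_force: 0.0
```

Run:
```python
from h import *
h=unit(-302,0)
plan((*h,180,-91.6),(*h,71,-91.6))
im=snap('top');print(panels(im,z=.046));s=snap('side');print(panels(s,'side',z=.046))
```

```text
t 41.8 at [467.4 180.6 174. ] -34.5 open 23.0 F [1.5 1.  0.9]
roll 57.1 travel [157.8  45.2  -6. ]
roll -0.0 travel [ -0.   0. 109.]
[(538, -64, 104, 40, -1.4, [339, 221]), (536, 18, 103, 40, -2.3, [307, 221]), (536, 107, 103, 40, -2.6, [272, 219])]
[(535, -63, 101, 37, -1.5, [348, 267]), (533, 20, 101, 38, -1.6, [320, 246]), (533, 109, 102, 38, -1.8, [292, 225])]
```

apply_moves(targets=[{"travel": [0,0,0],"roll": 8.2,"jaw": 19},{"travel": [0,0,0],"roll": 8.2,"jaw": 19},{"travel": [0,0,0],"roll": 8.2,"jaw": 19},{"travel": [0,0,0],"roll": 8.1,"jaw": 19},{"travel": [0,0,0],"roll": 8.1,"jaw": 19},{"travel": [0,0,0],"roll": 8.1,"jaw": 19},{"travel": [0,0,0],"roll": 8.2,"jaw": 19},{"travel": [39,11,0],"roll": 0,"jaw": 19},{"travel": [39,11,0],"roll": 0,"jaw": 19},{"travel": [39,11,0],"roll": 0,"jaw": 19}])

```text
clock: 42.85
tool_pos: [0.4325, 0.0633, 0.1726]
orientation: [180.0, -0.0, -91.2]
force: [0.6, 0.0, -0.5]
opening: 0.019
gripper_force: 0.0
```

apply_moves(targets=[{"travel": [39,11,0],"roll": 0,"jaw": 19},{"travel": [0,0,0],"roll": 0,"jaw": 19},{"travel": [0,0,0],"roll": 0,"jaw": 19}])

```text
clock: 43.15
tool_pos: [0.4213, 0.025, 0.1732]
orientation: [-180.0, 0.0, -91.3]
force: [1.1, 0.2, -0.2]
opening: 0.019
gripper_force: 0.0
```

Run:
```python
from h import *
h=unit(-302,0)
plan((*h,71,-91.6))
```

```text
t 43.1 at [421.3  25.  173.2] -91.3 open 19.0 F [ 1.1  0.2 -0.2]
roll 0.3 travel [  0.9   3.5 102.2]
```

apply_moves(targets=[{"travel": [0,3.5,0],"roll": 0.3,"jaw": 19},{"travel": [0,0,35],"roll": 0,"jaw": 19},{"travel": [0,0,25],"roll": 0,"jaw": 19},{"travel": [0,0,12],"roll": 0,"jaw": 19},{"travel": [0,0,10],"roll": 0,"jaw": 19},{"travel": [0,0,10],"roll": 0,"jaw": 19},{"travel": [0,0,9],"roll": 0,"jaw": 19},{"travel": [0,0,0],"roll": 0,"jaw": 19}])

```text
clock: 43.95
tool_pos: [0.4173, 0.0257, 0.071]
orientation: [179.9, -0.0, -91.5]
force: [0.6, 0.8, 0.1]
opening: 0.019
gripper_force: 0.0
```

apply_moves(targets=[{"travel": [0,0,0],"roll": 0,"jaw": 0},{"travel": [0,0,0],"roll": 0,"jaw": 0},{"travel": [0,0,0],"roll": 0,"jaw": 0},{"travel": [0,0,0],"roll": 0,"jaw": 0}])

```text
clock: 44.35
tool_pos: [0.4184, 0.026, 0.0724]
orientation: [-179.9, 0.0, -91.5]
force: [2.2, 0.9, 0.2]
opening: 0.0089
gripper_force: 30.0
```

apply_moves(targets=[{"travel": [0,-3,0],"roll": 0,"jaw": 0},{"travel": [0,-6,0],"roll": 0,"jaw": 0},{"travel": [0,-9,0],"roll": 0,"jaw": 0},{"travel": [0,-12,0],"roll": 0,"jaw": 0},{"travel": [0,-14,0],"roll": 0,"jaw": 0},{"travel": [0,-14,0],"roll": 0,"jaw": 0},{"travel": [0,-14,0],"roll": 0,"jaw": 0},{"travel": [0,-14,0],"roll": 0,"jaw": 0},{"travel": [0,-14,0],"roll": 0,"jaw": 0},{"travel": [0,-12,0],"roll": 0,"jaw": 0}])

```text
clock: 45.35
tool_pos: [0.5304, 0.0227, 0.0723]
orientation: [180.0, 0.0, -91.5]
force: [-3.5, 3.5, 7.2]
opening: 0.009
gripper_force: 30.0
```

apply_moves(targets=[{"travel": [0,-10,0],"roll": 0,"jaw": 0},{"travel": [0,-8,0],"roll": 0,"jaw": 0},{"travel": [0,-6,0],"roll": 0,"jaw": 0},{"travel": [0,-5,0],"roll": 0,"jaw": 0},{"travel": [0,-4,0],"roll": 0,"jaw": 0},{"travel": [0,-3,0],"roll": 0,"jaw": 0},{"travel": [0,-2,0],"roll": 0,"jaw": 0},{"travel": [0,0,0],"roll": 0,"jaw": 0}])

```text
clock: 46.15
tool_pos: [0.5676, 0.0216, 0.0724]
orientation: [180.0, -0.0, -91.5]
force: [-2.8, 1.6, 6.9]
opening: 0.0089
gripper_force: 30.0
```

apply_moves(targets=[{"travel": [0,-1.5,0],"roll": 0,"jaw": 0},{"travel": [0,-1,0],"roll": 0,"jaw": 0},{"travel": [0,0,0],"roll": 0,"jaw": 0},{"travel": [0,0,0],"roll": 0,"jaw": 0}])

```text
clock: 46.55
tool_pos: [0.5678, 0.0216, 0.0723]
orientation: [179.7, -0.0, -91.6]
force: [-11.8, 5.6, 14.4]
opening: 0.0091
gripper_force: 30.0
```

apply_moves(targets=[{"travel": [0,0,0],"roll": 0,"jaw": 19},{"travel": [0,0,0],"roll": 0,"jaw": 19},{"travel": [0,0,0],"roll": 0,"jaw": 19},{"travel": [0,0,0],"roll": 0,"jaw": 19},{"travel": [0,0,-20],"roll": 0,"jaw": 19},{"travel": [0,0,-40],"roll": 0,"jaw": 19},{"travel": [0,0,-40],"roll": 0,"jaw": 10},{"travel": [0,0,-40],"roll": -8,"jaw": 0},{"travel": [0,0,0],"roll": -8,"jaw": 0},{"travel": [0,0,0],"roll": -8,"jaw": 0}])

```text
clock: 47.55
tool_pos: [0.5709, 0.0217, 0.2135]
orientation: [-179.8, -0.0, -67.2]
force: [-0.3, -0.4, -0.3]
opening: 0.0007
gripper_force: 0.0
```

apply_moves(targets=[{"travel": [0,0,0],"roll": -8,"jaw": 0},{"travel": [0,0,0],"roll": -8,"jaw": 0},{"travel": [0,0,0],"roll": -8,"jaw": 0},{"travel": [0,0,0],"roll": -8,"jaw": 0},{"travel": [0,0,0],"roll": -8,"jaw": 0},{"travel": [0,0,0],"roll": -8,"jaw": 0},{"travel": [0,0,0],"roll": -8,"jaw": 0},{"travel": [0,0,0],"roll": -8,"jaw": 0},{"travel": [0,0,0],"roll": -2,"jaw": 0}])

```text
clock: 48.45
tool_pos: [0.5702, 0.0215, 0.2117]
orientation: [180.0, 0.0, -1.3]
force: [0.4, 0.6, -0.4]
opening: 0.0004
gripper_force: 0.0
```

Run:
```python
from h import *
l=unit(-36,70);plan((*l,200,-1.6),(*l,128,-1.6))
s=snap('side','s7.png')
im=snap('top');print(panels(im,z=.025,kind='exp'),panels(im))
```

```text
t 48.5 at [570.2  21.5 211.7] -1.3 open 0.4 F [ 0.4  0.6 -0.4]
roll 0.3 travel [113.6 -68.4  11.7]
roll -0.0 travel [ 0. -0. 72.]
[] []
```

View pics/s7.png

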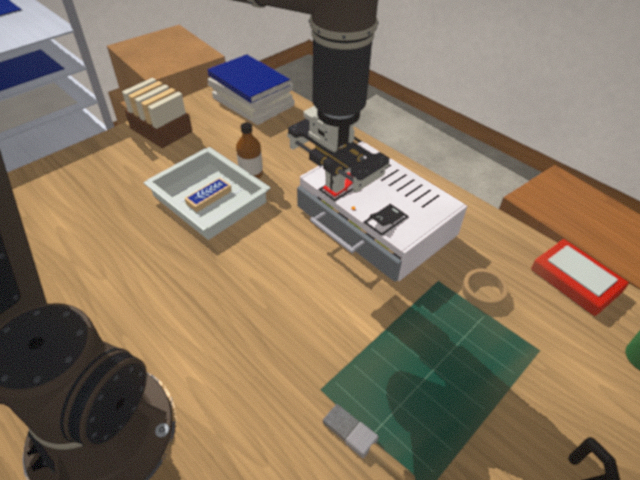

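The drawer is shut, the blue panel lies flat in the tray at (208,192), and the mat is empty. Next I press the lamp's back half.

apply_moves(targets=[{"travel": [38,-23,0],"roll": 0,"jaw": 0},{"travel": [38,-23,0],"roll": 0,"jaw": 0},{"travel": [37.5,-22,0],"roll": 0,"jaw": 0},{"travel": [0,0,30],"roll": 0,"jaw": 0},{"travel": [0,0,0],"roll": 0,"jaw": 0}])

```text
clock: 49.05
tool_pos: [0.6837, 0.0865, 0.1767]
orientation: [179.9, 0.4, -1.7]
force: [-0.8, 0.4, -2.5]
opening: 0.0005
gripper_force: 0.0
```

Run:
```python
from h import *
l=unit(-36,70);plan((*l,128,-1.6))
```

```text
t 49.0 at [683.7  86.5 176.7] -1.7 open 0.5 F [-0.8  0.4 -2.5]
roll -0.1 travel [ 2.  -0.2 48.7]
```

apply_moves(targets=[{"travel": [2,0,25],"roll": 0,"jaw": 0},{"travel": [0,0,8],"roll": 0,"jaw": 0},{"travel": [0,0,7],"roll": 0,"jaw": 0},{"travel": [0,0,7],"roll": 0,"jaw": 0},{"travel": [0,0,4],"roll": 0,"jaw": 0},{"travel": [0,0,0],"roll": 0,"jaw": 0}])

```text
clock: 49.65
tool_pos: [0.6875, 0.0864, 0.1314]
orientation: [-180.0, -0.0, -1.5]
force: [-0.9, -0.5, 0.6]
opening: 0.0005
gripper_force: 0.0
```

apply_moves(targets=[{"travel": [0,0,-20],"roll": 0,"jaw": 0},{"travel": [0,0,-40],"roll": 0,"jaw": 0},{"travel": [0,0,-30],"roll": 0,"jaw": 0},{"travel": [-35,-30,0],"roll": 0,"jaw": 0},{"travel": [-35,-30,0],"roll": 0,"jaw": 0},{"travel": [-35,-30,0],"roll": 0,"jaw": 0},{"travel": [-35,-30,0],"roll": 0,"jaw": 0},{"travel": [-35,-30,0],"roll": 0,"jaw": 0},{"travel": [-10,-30,0],"roll": 0,"jaw": 0},{"travel": [0,0,0],"roll": 0,"jaw": 0}])

```text
clock: 50.65
tool_pos: [0.506, 0.2745, 0.2218]
orientation: [-179.9, -0.1, -1.3]
force: [0.8, -0.4, 0.5]
opening: 0.0002
gripper_force: 0.0
```

Run:
```python
from h import *
plan()
s=snap('side');t=snap('top')
cv2.imwrite('pics/f.png',np.hstack([cv2.resize(s[130:280,290:470],(396,330)),cv2.resize(t[90:220,235:391],(396,330))])[:,:,::-1])
```

```text
t 50.6 at [506.  274.5 221.8] -1.3 open 0.2 F [ 0.8 -0.4  0.5]
```

View pics/f.png

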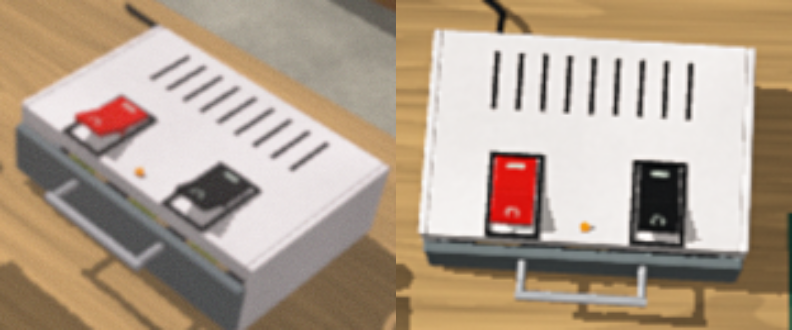

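Both rockers now sit the same way, front half raised, which is on. The drawer is shut, so I'm handing in.

```bash
python3 -c "
from plant import ctrl
print(ctrl.close_job())"
```

```text
the job is handed in; nothing more can be done
None
```

The job is handed in (no verdict came back): the lamp was off the whole time the drawer was open, the one exposed panel lies in the wash tray, all three fresh panels are flat on the bed, the drawer is shut, and the lamp and fan are on.

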